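Turn out a cast wax block

ROBOT

A 6-joint arm with a two-finger parallel gripper is mounted at the origin on the work surface. World frame = base frame: x ahead of the robot, y to its left, z up, the work surface at z = 0. Lengths are in m, angles in rad, forces in N, time in s.
With the tool pointing down it reaches from about 0.375 to 0.9 m from the base axis. Payload 3.1 kg.
Tool frame: the origin (TCP) lies between the finger pads; the fingertips stand 8 mm ahead of it and the grasp point (between the pads) lies 11 mm behind it; z points along the fingers, y is the line along which they close (so a half turn about z gives the same grasp; the last joint's range is limited). The gripper opens to 87 mm and grips with 3 to 60 N. Pads are 19 mm wide; open, the fingers measure 117 mm over their backs; the gripper's body (75 mm by 190 mm) begins 51 mm behind the grasp point.
Start: joints at [-1.486, 0.527, 1.433, -0, 1.181, -0.178], TCP at [0.163, -0.603, 0.198] pointing down, gripper open.
Joint ranges: [-3.08, 3.08], [-0.75, 2.2], [0.22, 2.44], [-1.43, 4.57], [0, 2.65], [-2.85, 2.85]. Speed limits (rad/s): [2.79, 2.79, 3.14, 3.14, 3.14, 3.14].

INTERFACE

Orientations are given as a unit quaternion [x, y, z, w].
In Python, from rig import robot gives the robot as it stands.
- The arm moves only by the tool move_arm, never from a script. Its argument "motion" is text: rows parted by semicolons, each of 5 numbers parted by spaces: the opening, from -1 (shut) to 1 (fully open), then the shift along the tool's x, y, z normalised to -1 to 1, where 1 is 0.2 m, then the turn about the tool's z normalised to -1 to 1, where 1 is pi rad. A call has 1 to 12 rows; each row is the pose to reach, as a shift and turn from the pose commanded when the call began, along the tool's axes at that moment, turning the shorter way round; what a row does not reach only later rows make up. A row lasts 1/12 s, in which the tool goes at most 41.7 mm and 7.16 degrees, less where a joint would pass 70% of its speed; a pose out of reach is approached as far as the arm can. A call with a number of a shift or a turn outside -1 to 1 is refused whole. A call with a gripper value outside its range is refused whole. The fingers move at their own pace and stop on an object; "newtons" is the grip in N (left out, the last holds). Time passes only in rows, so rows that repeat a pose let the fingers close. It gives the time, the measured TCP pose, the force, the opening and the grip force at its end, in the units of the state.
- robot.get_obs(): the state, without advancing time (a new reading comes with each control period).
- robot.camera(name): name is "scene" or "top" or "wrist"; returns (picture, depth): 384x512x3 uint8, red, green, blue; 384x512 float32, m along the optical axis (not along the pixel's ray), 0 where there is no reading.
- robot.camera_model(name): a dict with "mtx" (3x3 intrinsics, pixels), "D" ([k1, k2, p1, p2, k3] as OpenCV has them; the pictures are not rectified), "position" and "attitude" of the camera in the world. Camera axes: x right, y down, z forward; pixel columns grow to the right and rows downward; lengths in m; the calibration is good to about 2 mm. A picture is of the moment at which its call begins: read the wrist's pose just before it. camera_model takes no time and is no camera call; for the wrist camera it gives the pose at the moment of the call.
- robot.hand_in(): hands the job in; it is judged then, once.
The state is a dict: "time": time; "q": joint angles; "joint_velocities": joint speeds; "joint_torque": joint torques, N m; "position": TCP position; "tool_rot": TCP orientation; "ft_force": force on the tool from outside, world axes, zero at the start; "moment": the same for the moment, N m; "grip_width": finger opening in m; "grip_force": force on a finger pad.
Only numpy, scipy, OpenCV 4.12 (cv2) and the standard library are available. Lean on these libraries where they do the work, as an engineer would, in place of code of your own. Each camera call takes 0.05 s, during which the arm holds its last target. There are 200 camera calls.

TASK

The beeswax block has set in its slanted mould: turn the brass latch aside as far as it goes, then take the block by its wooden grip and draw it straight out of the mould without forcing it against the sides. Set it down under control, wax side down, in the middle of the bare marble slab with its long side along the slab's long side, let go, and leave the latch open and everything else where it is.

Things in the scene. Friction and masses are not known exactly. Their poses are not given: they have to be found in the camera images.
- mould: Aluminium mould fixed on a dark wooden trestle, place and yaw vary. Origin: centre of the cavity floor, 85 mm above the table. x points up the slope (30 degrees, low edge towards the robot), y along the face to the latch side, z straight out of the cavity, 30 degrees from vertical. Cavity 48 (x) by 74 (y), 26 deep; flat rim at z = 26, from x -46 to 46 and y -60 to 112.
- latch (a joint): Brass turn latch with a red peg, turning about an axis along mould z. Radians: 0 to 0.3 at the start, its tongue over the block's end and its tail with the peg pointing to mould +y; as it grows the tail swings up the slope (clockwise, facing the mould), to point to mould +x at the stop, 1.57. Turns lightly (about 2 N at the peg), stays where it is left.
- latch_pivot (a point): Latch's pivot, at the level of its bar's underside: mould x = 0, y = 50, z = 27.5 mm. The bar is 12 wide and 8 thick and reaches 26 from here over the block and 48 the other way.
- latch_peg (a point): Point on the axis of the red peg on the latch's tail, 40 mm from the pivot axis, 51.5 mm above the cavity floor along mould z. The peg is 12 in diameter and stands along mould z; it is free from 16 below this point to 14 above it.
- block: Cast block: yellow beeswax 44 (x) by 70 (y) by 26 mm (z) with a wooden grip in the middle of its top, 14 thick (x), 40 long (y), 34 high (total 60). Origin: centre of the wax underside; z points to the grip. 70 to 140 g. At the start it lies loose in the cavity, axes along the mould's, about 2 mm clearance each side, wax flush with the rim.
- block_grip (a point): Point in the middle of the block's wooden grip, 48 above the wax underside.
- slab_c: The bare marble slab, one of three alike: 84 (x) by 120 (y) by 12 thick, lying flat and fixed on the table; the target. Origin: centre of its underside; top at z = 12.
- slab_a: Marble slab of the same size that carries the finished block: not a target.
- slab_b: Marble slab of the same size that carries the spice jar: not a target.
- finished_block: Another wax block of the same shape and size, already on slab_a. Leave alone.
- spice_jar: Amber jar 48 in diameter, 65 tall, on slab_b; origin at the centre of its base. Leave alone.
- mug: Blue mug, 76 in diameter, 85 tall, towards the far right of the table; origin at the centre of its base. Leave alone.
- spoon: Wooden spoon lying flat at the far edge of the work area; leave alone.
- honey_jar: Honey jar, 72 in diameter, 100 tall, beyond the mould; origin at the centre of its base. Leave alone.
- tea_tin: Green tin, 70 in diameter, 90 tall, left of the mould; origin at the centre of its base. Leave alone.
- bowl: White bowl, 120 in diameter, 50 tall, left and beyond the mould; origin at the centre of its base. Leave alone.
Things that resemble listed ones, but are neither listed nor needed, are in the scene too. What is shaped like the block but blue is not meant. What is shaped like the part that bears mould but purple is not meant.

How it is judged:
On the way, in this order (a step that is already met when the one before it is completed fails the run):
1. the latch is turned aside to its stop (at least 1.35 rad) with the block still in the mould (value of joint latch above 1.35 rad and z of block in the frame of mould below 0.008 m), for 0.1 s.
2. the block, held in the fingers, is clear of the cavity with the latch open (z of block in the frame of mould above 0.03 m and contact force between the fingers and block above 0.5 N and value of joint latch above 1.2 rad), for 0.1 s.
3. the block stands on the bare slab, wax side down, while still held (set down, not dropped) (contact force between the fingers and block above 0.5 N and contact force between block and slab_c above 0.1 N and angle between block's own z axis and vertical below 0.15 rad), for 0.05 s.
At the end, for the whole second after the job is handed in: The block rests on the bare slab, wax side down and upright within 0.08 rad, its centre within 15 mm of the slab's centre, its long side within 0.2 rad of the slab's long side, released and at rest; the latch is open beyond 1.2 rad (horizontal distance between block and slab_c below 0.015 m and z of block in the frame of slab_c between 0.009 and 0.015 m and angle between block's own z axis and vertical below 0.08 rad and angle between the y axis of block and the y axis of slab_c, either way round below 0.2 rad and linear speed of block below 0.02 m/s and value of joint latch above 1.2 rad); the robot touches nothing.
It fails at once if the block is forced against the mould or latch with more than 30 N (contact force between block and mould above 30 N).
It fails at once if one of the other things (finished block, jars, mug, spoon, tin, bowl) is moved by more than 20 mm (distance of any of finished_block, spice_jar, mug, spoon, honey_jar, tea_tin, bowl from where it was at the start of the episode above 0.02 m).
It also fails if it takes over 58 s, if anything falls off the work surface, if the arm or the gripper's body presses on something with over 40 N, if the wrist force passes 120 N, or if a joint passes its speed limit or range.

## Working session

There is one attempt and no reset: what is moved stays moved. The work goes in short steps, Python scripts to look and compute and a tool call to move; the robot and the scene stay as the last step left them, time stands still between calls to the robot, and variables do not carry over. Pictures are saved under pics/ and viewed, at most 10 in all, crops included, and the job is handed in when it is done.

Besides the shell and the picture viewer there is one more tool, called after "Emit:" as name(argument=value, ...) on one line, values as JSON. move_arm: Moves the arm, as the interface text tells. Its arguments: {"type":"object","properties":{"motion":{"type":"string"},"newtons":{"type":"number"}},"required":["motion"]}

```bash
mkdir -p pics; ls; python3 - <<'E'
from rig import robot
import cv2,numpy as np
for n in("scene","top"):
    p,d=robot.camera(n); m=robot.camera_model(n)
    np.savez(f"pics/{n}0.npz",p=p,d=d,**{k:np.array(m[k]) for k in m})
    cv2.imwrite(f"pics/{n}0.png",cv2.resize(p[:,:,::-1],(800,600),interpolation=cv2.INTER_CUBIC)); print(m)
print(robot.get_obs())
E
```

```text
pics
{'mtx': array([[456.62291976,   0.        , 256.40030836],
       [  0.        , 456.62291976, 194.52860579],
       [  0.        ,   0.        ,   1.        ]]), 'D': array([-0.16630082,  0.        ,  0.        ,  0.        ,  0.        ]), 'position': array([1.04368664, 0.58829852, 1.10121795]), 'attitude': array([ 0.34684962,  0.88617069, -0.28556708, -0.11335025])}
{'mtx': array([[400.3266528 ,   0.        , 254.68213381],
       [  0.        , 400.3266528 , 188.90004072],
       [  0.        ,   0.        ,   1.        ]]), 'D': array([0.03536047, 0.        , 0.        , 0.        , 0.        ]), 'position': array([0.38541307, 0.05193646, 1.22849507]), 'attitude': array([ 0.70931156, -0.70132059,  0.04967106, -0.05058982])}
{'time': 0.1, 'q': array([-1.48544730e+00,  5.28384636e-01,  1.43377915e+00, -1.21304558e-05,
        1.18137929e+00, -1.78493747e-01]), 'joint_velocities': array([ 0.00053588, -0.00205471, -0.00210072,  0.00046831,  0.00018557,
        0.0002867 ]), 'joint_torque': array([-3.04818441e-04, -4.40985346e+01, -1.77150679e+01,  6.35304954e-02,
        5.34176803e-02, -3.65442315e-05]), 'position': array([ 0.16296278, -0.60265148,  0.19736091]), 'tool_rot': array([ 9.91310211e-01,  1.31541302e-01,  3.97985842e-05, -9.74413018e-04]), 'ft_force': array([ 0.34186322,  0.27529472, -0.07074946]), 'moment': array([-0.0390839 ,  0.00928867,  0.02255377]), 'grip_force': 0.0, 'grip_width': 0.08702794740843589}
```

View pics/top0.png

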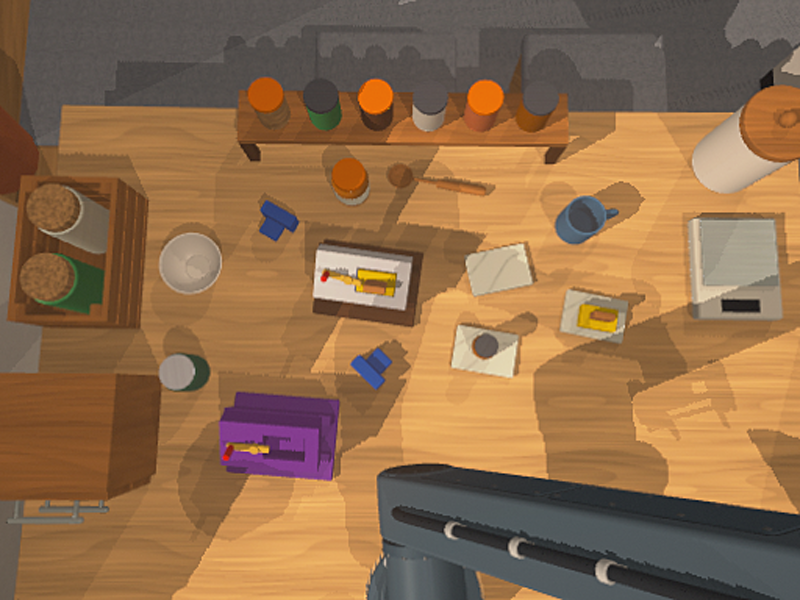

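View pics/scene0.png

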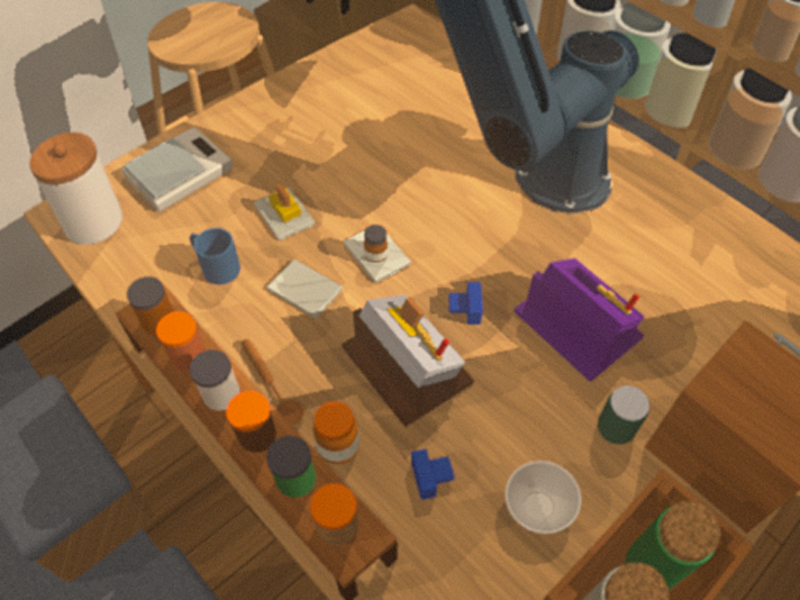

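Top view: the mould with its white face is at about (367,282), with the red peg at (324,276) and the block's grip at (375,285). The bare slab is at (500,269), slab_b with the jar at (486,350) and slab_a at (596,315). The purple and blue objects are decoys. Next I'll measure from depth.

```bash
cat > h.py <<'E'
import numpy as np,cv2
from scipy.spatial.transform import Rotation as R
def cloud(f):
    z=np.load(f); p,d=z['p'],z['d']; h,w=d.shape
    uv=np.stack(np.meshgrid(np.arange(w),np.arange(h)),-1).reshape(-1,1,2).astype(float)
    n=cv2.undistortPoints(uv,z['mtx'],z['D']).reshape(h,w,2)
    c=np.dstack([n,np.ones((h,w))])*d[...,None]
    return p, c@R.from_quat(z['attitude']).as_matrix().T+z['position'], d>0
def rect(xy):  # centre, long axis unit, sizes
    (c,s,a)=cv2.minAreaRect((xy*1000).astype(np.float32)); b=cv2.boxPoints((c,s,a))
    e=[b[1]-b[0],b[2]-b[1]]; e.sort(key=np.linalg.norm); 
    return np.array(c)/1000,e[1]/np.linalg.norm(e[1]),sorted(s)
def near(p,W,c,r): return np.linalg.norm(W[...,:2]-c,axis=-1)<r
E
python3 - <<'E'
from h import *
for f in("top","scene"):
    p,W,ok=cloud(f"pics/{f}0.npz"); hsv=cv2.cvtColor(p,cv2.COLOR_RGB2HSV)
    P=p.astype(int); 
    if f=="top":
        ij=lambda x,y:W[int(y*.64),int(x*.64)]
        cs=ij(500,269)[:2]; cm=ij(345,262)[:2]; print(cs,ij(500,269),ij(345,265),ij(395,300),ij(450,300))
    tab=ok&near(p,W,cs,.13)&(abs(W[...,2])<.006); print(f,'table z',np.median(W[tab][:,2]))
    m=ok&near(p,W,cs,.10)&(W[...,2]>.006)&(W[...,2]<.02)&(hsv[...,1]<70)
    n,l,st,_=cv2.connectedComponentsWithStats(m.astype(np.uint8)); k=1+np.argmax(st[1:,4]); S=W[l==k]
    c,a,s=rect(S[:,:2]); print(f,'slab',c,np.degrees(np.arctan2(a[1],a[0])),s,np.median(S[:,2]))
    m=ok&near(p,W,cm,.16)&(W[...,2]>.075)&(hsv[...,1]<60)&(P.sum(-1)>330)
    n,l,st,_=cv2.connectedComponentsWithStats(m.astype(np.uint8)); k=1+np.argmax(st[1:,4]); Q=W[l==k]
    for _ in range(6):
        c0=np.median(Q,0) if _==0 else Q.mean(0); nrm=np.linalg.svd(Q-c0,full_matrices=0)[2][2]; nrm*=np.sign(nrm[2]); Q2=Q[abs((Q-c0)@nrm)<.006-.0006*_]; 
        Q=Q2
    print(f,'rim n',nrm,'tilt',np.degrees(np.arccos(nrm[2])),len(Q))
    h=-nrm[:2]/np.linalg.norm(nrm[:2]); ux=np.r_[h*np.sqrt(.75),.5]; uz=np.r_[-h*.5,np.sqrt(.75)]; uy=np.cross(uz,ux)
    M=np.stack([ux,uy],1); cc,aa,ss=rect((Q-c0)@M)
    print(' rim rect',cc,aa,ss,'yaw ux',np.degrees(np.arctan2(h[1],h[0])),'c3d',c0+M@cc)
    red=ok&near(p,W,cm,.15)&((hsv[...,0]<6)|(hsv[...,0]>174))&(hsv[...,1]>170)&(P[...,0]>120)&(W[...,2]>.1)
    print(' red',W[red].mean(0),W[red].min(0),W[red].max(0),red.sum())
p0=cv2.imread("pics/top0.png")
c=cv2.imread("pics/top0.png")[225:340,300:550]; cv2.imwrite("pics/c1.png",cv2.resize(c,None,fx=3.2,fy=3.2,interpolation=cv2.INTER_CUBIC))
E
```

```text
[ 0.61374762 -0.14603434] [ 0.61374762 -0.14603434  0.01407571] [0.59914133 0.15253032 0.12070912] [0.53892406 0.06193842 0.09046043] [ 0.55247561 -0.04875552 -0.00064618]
top table z -0.00034970404026779534
top slab [ 0.61428821 -0.14173608] -77.387924 [82.9925308227539, 118.6785888671875] 0.011519846957559698
top rim n [-0.49081289  0.0666569   0.86871144] tilt 29.690756267492922 1093
 rim rect [-0.00021079 -0.00418411] [ 0.00642916 -0.9999793 ] [93.16741943359375, 171.70045471191406] yaw ux -7.733976353742389 c3d [0.57459492 0.1224092  0.10706046]
 red [0.57355109 0.18394294 0.13997643] [0.5663346  0.17988892 0.12333162] [0.58292267 0.18823901 0.14697011] 18
scene table z -0.0006366131816107901
scene slab [ 0.61637946 -0.1422843 ] -77.165184 [84.00608825683594, 121.00868225097656] 0.011268081919169726
scene rim n [-0.35571694  0.05811743  0.93278498] tilt 21.126809645836918 273
 rim rect [-0.00810699 -0.01534062] [ 0.07184535 -0.99741584] [86.21418762207031, 174.64944458007812] yaw ux -9.279064365748813 c3d [0.58222722 0.12008103 0.10695099]
 red [0.57777286 0.18613043 0.13714528] [0.56798069 0.18224937 0.12290225] [0.58645797 0.19035662 0.14723281] 30
```

View pics/c1.png

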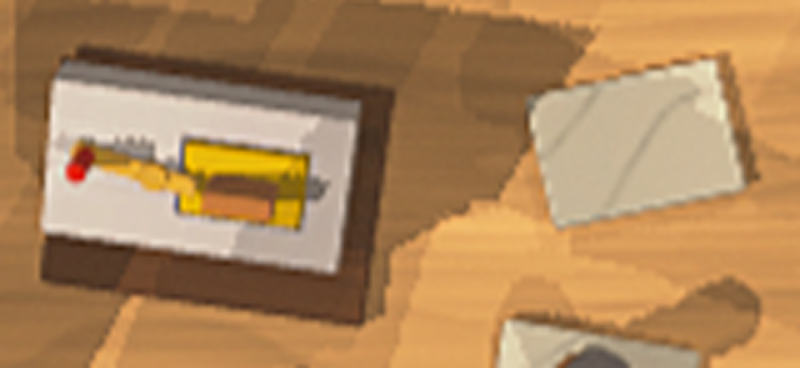

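```bash
cat >> h.py <<'E'
YAW=np.radians(-7.5); RM=(R.from_euler('z',YAW)*R.from_euler('y',-30,degrees=True)).as_matrix()
O=np.array([.5746,.1224,.1071])-RM@[0,.026,.026]
def mw(*p): return O+RM@(np.array(p)/1000)
def wm(P): return (np.asarray(P)-O)@RM*1000
def delta(o,P,yaw):  # yaw of the tool x axis
    T=R.from_quat(o['tool_rot']).as_matrix(); d=T.T@(np.asarray(P)-o['position'])/.2
    cur=np.arctan2(T[1,0],T[0,0]); t=-((yaw-cur+np.pi)%(2*np.pi)-np.pi)/np.pi
    return np.round(d,3),round(t,4)
E
python3 - <<'E'
from h import *; from rig import robot
p,W,ok=cloud("pics/top0.npz"); hsv=cv2.cvtColor(p,cv2.COLOR_RGB2HSV)
L=wm(W.reshape(-1,3)).reshape(W.shape)
red=ok&near(p,W,[.575,.18],.06)&((hsv[...,0]<6)|(hsv[...,0]>174))&(hsv[...,1]>170)&(W[...,2]>.1)
print(np.round(L[red],0))
for n,lo,hi,h0,h1 in(("wax",24,33,22,29),("brass",15,30,32,38),("grip",5,20,54,63)):
    m=ok&near(p,W,O[:2],.12)&(hsv[...,0]>=lo-8)&(hsv[...,0]<=hi)&(hsv[...,1]>100)&(L[...,2]>h0)&(L[...,2]<h1)
    print(n,m.sum(),np.round(L[m].mean(0),1),np.round(np.percentile(L[m],[3,97],0),1))
print(O,RM); o=robot.get_obs(); 
print(mw(5,90,57),delta(o,[*mw(5,90,57)[:2],.24],YAW))
E
```

```text
[[13. 88. 49.]
 [12. 86. 45.]
 [12. 87. 56.]
 [11. 85. 51.]
 [ 7. 84. 41.]
 [12. 88. 64.]
 [12. 86. 63.]
 [ 8. 85. 52.]
 [ 9. 91. 66.]
 [10. 88. 65.]
 [10. 85. 66.]
 [ 7. 84. 56.]
 [ 6. 91. 65.]
 [ 7. 88. 65.]
 [ 7. 85. 65.]
 [ 4. 90. 66.]
 [ 4. 88. 65.]
 [ 3. 85. 63.]]
wax 202 [ 2.9 -3.2 25.8] [[-23.5 -34.3  22.7]
 [ 19.3  31.8  28.6]]
brass 86 [ 2.  47.2 35.1] [[ -7.6 -13.4  32.4]
 [ 10.6  88.9  37.7]]
grip 75 [-0.5  4.8 59.2] [[ -7.8 -19.8  55.6]
 [ 10.2  86.7  62.6]]
[0.5840951  0.09492559 0.08458334] [[ 8.58616436e-01  1.30526192e-01 -4.95722431e-01]
 [-1.13038998e-01  9.91444861e-01  6.52630961e-02]
 [ 5.00000000e-01  6.93889390e-18  8.66025404e-01]]
[0.57187936 0.18731043 0.13644679] (array([ 3.004, -3.28 , -0.206]), np.float64(0.1257))
```

Emit:
move_arm(motion="1 0.9 -1 -0.25 0; 1 0.9 -1 -0.25 0; 1 0.9 -1 -0.25 0; 1 0.9 -1 -0.25 0; 1 0.9 -1 -0.25 0; 1 0.9 -1 -0.25 0; 1 0.9 -1 -0.25 0; 1 0.9 -1 -0.25 0")

```text
time: 0.77
position: [0.2858, -0.3581, 0.2487]
tool_rot: [0.991, 0.134, 0.0, -0.001]
ft_force: [-0.5, -0.4, 0.1]
grip_width: 0.0868
grip_force: 0.0
```

Emit:
move_arm(motion="1 0.9 -1 0 0; 1 0.9 -1 0 0; 1 0.9 -1 0 0; 1 0.9 -1 0 0; 1 0.9 -1 0 0; 1 0.9 -1 0 0; 1 0.9 -1 0 0; 1 0.9 -1 0 0")

```text
time: 1.43
position: [0.4072, -0.1205, 0.248]
tool_rot: [0.991, 0.134, 0.0, -0.001]
ft_force: [-0.9, 0.7, 0.3]
grip_width: 0.0874
grip_force: 0.0
```

Emit:
move_arm(motion="-0.2 0.9 -1 0 0.12; -0.2 0.9 -1 0 0.12; -0.2 0.9 -1 0 0.12; -0.2 0.9 -1 0 0.12; -0.2 0.9 -1 0 0.12; -0.2 0.9 -1 0 0.12; -0.2 0.9 -1 0 0.12; -0.2 0.9 -1 0 0.12; -0.2 0.9 -1 0 0.12")

```text
time: 2.18
position: [0.5288, 0.117, 0.2475]
tool_rot: [0.998, -0.055, -0.0, 0.0]
ft_force: [-0.7, -0.7, -0.0]
grip_width: 0.0379
grip_force: 0.0
```

```bash
cat > n.py <<'E'
import sys; from h import *; from rig import robot
# python3 n.py m x y z  (mould mm) | w x y z yawdeg
o=robot.get_obs(); a=[float(v) for v in sys.argv[2:]]
P,y=(mw(*a),YAW) if sys.argv[1]=='m' else (np.array(a[:3]),np.radians(a[3]))
print(P,delta(o,P,y),'now',np.round(o['position'],4),'in mould',np.round(wm(o['position']),1),'t',o['time'],o['q'].round(2),'w',round(o['grip_width'],4))
E
python3 n.py m 7.5 89.3 115; python3 - <<'E'
from h import *; from rig import robot
m=robot.camera_model("wrist"); p,d=robot.camera("wrist")
np.savez("pics/wrist0.npz",p=p,d=d,**{k:np.array(m[k]) for k in m})
cv2.imwrite("pics/w0.png",p[:,:,::-1])
E
```

```text
[0.54518263 0.19011908 0.18792626] (array([ 0.041, -0.373,  0.297]), np.float64(0.0066)) now [0.5288 0.117  0.2475] in mould [ 31.5  14.6 169.9] t 2.1833 [ 0.01  0.36  1.58 -0.    1.2   1.69] w 0.0379
```

View pics/w0.png

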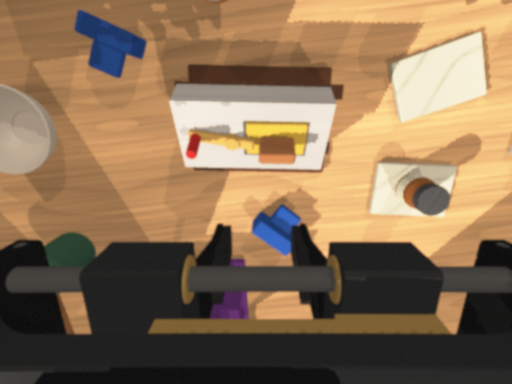

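The wrist view shows the mould face at (175–335, 90–170), the peg at (193,146), the grip at (277,150) and the bare slab at (438,75). I'll refine with this picture.

```bash
python3 - <<'E'
from h import *
p,W,ok=cloud("pics/wrist0.npz"); hsv=cv2.cvtColor(p,cv2.COLOR_RGB2HSV); P=p.astype(int)
m=ok&near(p,W,[.615,-.142],.1)&(W[...,2]>.006)&(W[...,2]<.02)&(hsv[...,1]<70)
n,l,st,_=cv2.connectedComponentsWithStats(m.astype(np.uint8)); k=1+np.argmax(st[1:,4]); S=W[l==k]
c,a,s=rect(S[:,:2]); print('slab',c,np.degrees(np.arctan2(a[1],a[0])),s,np.median(S[:,2]))
L=wm(W.reshape(-1,3)).reshape(W.shape)
m=ok&(abs(L[...,2]-26)<5)&(abs(L[...,0])<60)&(abs(L[...,1]-26)<110)&(hsv[...,1]<70)&(P.sum(-1)>330)
Q=L[m]; c0=Q.mean(0); n=np.linalg.svd(Q-c0,full_matrices=0)[2][2]; print('rim',rect(Q[:,:2]/1000),Q[:,2].mean(),n,m.sum())
red=ok&near(p,W,[.575,.18],.06)&((hsv[...,0]<6)|(hsv[...,0]>174))&(hsv[...,1]>170)&(W[...,2]>.1)
print('peg top',L[red&(L[...,2]>62)].mean(0), 'all',L[red].mean(0), np.percentile(L[red],[3,97],0))
for nme,lo,hi,h0,h1 in(("wax",24,33,23,29),("grip",5,20,56,63)):
    m=ok&near(p,W,O[:2],.09)&(hsv[...,0]>=lo-8)&(hsv[...,0]<=hi)&(hsv[...,1]>100)&(L[...,2]>h0)&(L[...,2]<h1)&(L[...,1]<40)
    print(nme,m.sum(),np.round(L[m].mean(0),1),np.round(np.percentile(L[m],[2,98],0),1))
E
```

```text
slab [ 0.61522522 -0.14359818] -77.60729 [83.52177429199219, 122.80522918701172] 0.013701476177343658
rim (array([0.00111576, 0.02482384]), array([ 0.00196535, -0.99999803], dtype=float32), [93.92060089111328, 172.8981475830078]) 27.454227770202994 [ 0.00733263 -0.00101107  0.9999726 ] 7117
peg top [10.38843246 87.19171669 66.2511268 ] all [11.67268338 86.62732496 57.20975745] [[ 6.36522958 83.2973538  41.30009861]
 [14.20918761 90.57538227 67.81579429]]
wax 1178 [ 7.8 -3.5 27.3] [[-20.5 -35.7  24.6]
 [ 20.9  31.3  28.7]]
grip 422 [ 1.6 -2.  60.6] [[ -5.6 -20.1  56.3]
 [  6.4  16.6  62.6]]
```

```bash
python3 n.py m 10 88.2 57
```

```text
[0.5759375  0.18496064 0.13894679] (array([ 0.201, -0.371,  0.542]), np.float64(0.0059)) now [0.5279 0.1158 0.2475] in mould [ 30.8  13.4 170.3] t 2.2333 [ 0.01  0.36  1.58 -0.    1.2   1.69] w 0.0366
```

Emit:
move_arm(motion="-0.2 0.2 -0.37 0.1 0.006; -0.2 0.2 -0.37 0.1 0.006; -0.2 0.2 -0.37 0.1 0.006; -0.2 0.2 -0.37 0.1 0.006; -0.2 0.2 -0.37 0.25 0.006; -0.2 0.2 -0.37 0.4 0.006; -0.2 0.2 -0.37 0.54 0.006; -0.2 0.2 -0.37 0.54 0.006", newtons=8)

```text
time: 2.9
position: [0.5707, 0.1822, 0.1354]
tool_rot: [0.998, -0.067, -0.006, 0.002]
ft_force: [-0.6, -0.1, -0.5]
grip_width: 0.0347
grip_force: 0.0
```

Emit:
move_arm(motion="-1 0 0 0 0; -1 0 0 0 0; -1 0 0 0 0; -1 0 0 0 0; -1 0 0 0 0; -1 0 0 0 0; -1 0 0 0 0")

```text
time: 3.48
position: [0.5762, 0.1859, 0.1409]
tool_rot: [0.998, -0.066, 0.001, -0.0]
ft_force: [0.3, 0.2, 0.6]
grip_width: 0.0019
grip_force: 0.0
```

```bash
python3 - <<'E'
from h import *; from rig import robot
o=robot.get_obs(); print(wm(o['position']),o['grip_width'],o['grip_force'],o['ft_force'])
m=wm(o['position']); t0=np.arctan2(m[0],m[1]-50); print(t0)
for t in np.linspace(.25,1.6,10): print(round(t,2),delta(o,o['position']+RM@(np.array([40*np.sin(t)-m[0],50+40*np.cos(t)-m[1],0])/1000),YAW))
E
```

```text
[11.1300492  89.13604425 58.62226534] 0.0019451585898067744 0.0 [0.30267937 0.22789177 0.63383875]
0.277078427635455
0.25 (array([-0.005,  0.002,  0.003]), np.float64(-0.0003))
0.4 (array([ 0.019,  0.011, -0.011]), np.float64(-0.0003))
0.55 (array([ 0.042,  0.025, -0.024]), np.float64(-0.0003))
0.7 (array([ 0.063,  0.043, -0.037]), np.float64(-0.0003))
0.85 (array([ 0.082,  0.064, -0.047]), np.float64(-0.0003))
1.0 (array([ 0.098,  0.088, -0.056]), np.float64(-0.0003))
1.15 (array([ 0.11 ,  0.114, -0.063]), np.float64(-0.0003))
1.3 (array([ 0.119,  0.142, -0.068]), np.float64(-0.0003))
1.45 (array([ 0.124,  0.171, -0.071]), np.float64(-0.0003))
1.6 (array([ 0.125,  0.201, -0.072]), np.float64(-0.0003))
```

The fingers shut on nothing, so I'll look again.

```bash
python3 - <<'E'
from h import *; from rig import robot
for n in("wrist","scene"):
    m=robot.camera_model(n); p,d=robot.camera(n)
    np.savez(f"pics/{n}1.npz",p=p,d=d,**{k:np.array(m[k]) for k in m})
    c=p[:,:,::-1]
    if n=="scene": c=cv2.resize(c[160:290,200:330],None,fx=3,fy=3,interpolation=cv2.INTER_CUBIC); c2=c
    else: c1=c
    _,W,ok=cloud(f"pics/{n}1.npz"); hsv=cv2.cvtColor(p,cv2.COLOR_RGB2HSV); L=wm(W.reshape(-1,3)).reshape(W.shape)
    red=ok&near(p,W,[.575,.18],.06)&((hsv[...,0]<6)|(hsv[...,0]>174))&(hsv[...,1]>170)&(W[...,2]>.1)
    print(n,red.sum(),np.round(L[red].mean(0),1) if red.any() else '',np.percentile(L[red],[5,95],0) if red.any() else '')
c=np.zeros((390,512+390,3),np.uint8); c[:384,:512]=c1; c[:390,512:]=c2; cv2.imwrite("pics/s1.png",cv2.resize(c,(800,346)))
E
```

```text
wrist 361 [15.5 88.5 55.8] [[10.73916944 84.51473389 40.97595657]
 [34.005794   92.64469737 81.55291203]]
scene 28 [11.5 90.6 55.8] [[ 5.38070217 87.54475481 40.40704008]
 [26.31812102 96.75745846 76.71591858]]
```

View pics/s1.png

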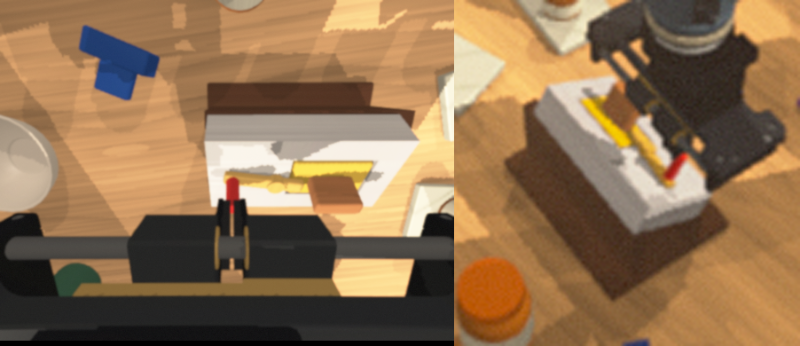

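The wrist picture shows the red peg's base at (232,183). Its upper part passes behind the closed fingers, so the fingers look to be up-slope of it. I'll check numerically.

```bash
python3 - <<'E'
from h import *
for n in("wrist0","wrist1","scene1"):
    p,W,ok=cloud(f"pics/{n}.npz"); hsv=cv2.cvtColor(p,cv2.COLOR_RGB2HSV); L=wm(W.reshape(-1,3)).reshape(W.shape)
    red=ok&near(p,W,[.575,.18],.06)&((hsv[...,0]<6)|(hsv[...,0]>174))&(hsv[...,1]>170)&(W[...,2]>.1)
    print(n)
    for z in range(36,90,6):
        q=L[red&(abs(L[...,2]-z)<3)]
        if len(q): print(z,len(q),np.round(np.percentile(q[:,:2],[5,50,95],0),1).tolist())
    if n=="wrist1":
        dark=ok&(p.max(-1)<60)&(abs(L[...,1]-89)<12)&(L[...,2]<110)&(L[...,0]>-20)&(L[...,0]<60)
        q=L[dark]; print('dark',len(q)); 
        for z in range(46,110,8):
            k=q[abs(q[:,2]-z)<4]
            if len(k): print(z,len(k),np.round(np.percentile(k,[5,50,95],0),1).tolist())
E
python3 - <<'E'
import cv2
z=__import__('numpy').load('pics/wrist1.npz')['p'][:,:,::-1]
cv2.imwrite('pics/c2.png',cv2.resize(z[170:330,190:340],None,fx=3.5,fy=3.5,interpolation=cv2.INTER_CUBIC))
E
```

```text
wrist0
42 24 [[9.5, 83.4], [12.7, 86.0], [14.0, 89.5]]
48 28 [[10.6, 83.5], [12.9, 85.9], [14.2, 89.9]]
54 28 [[10.3, 83.4], [12.7, 86.1], [14.1, 89.4]]
60 29 [[10.1, 83.3], [12.8, 86.1], [13.9, 89.6]]
66 66 [[5.8, 83.9], [10.7, 87.4], [13.7, 90.9]]
wrist1
36 3 [[11.9, 86.1], [12.1, 88.2], [12.6, 91.0]]
42 73 [[10.7, 83.6], [12.9, 88.2], [14.3, 92.8]]
48 72 [[11.0, 84.5], [12.9, 89.0], [13.9, 92.8]]
54 77 [[11.3, 84.6], [12.9, 88.3], [14.2, 92.7]]
60 61 [[11.5, 84.6], [13.1, 88.3], [14.2, 92.6]]
66 26 [[4.7, 88.3], [11.1, 88.6], [14.5, 89.0]]
78 29 [[30.9, 86.1], [33.2, 89.6], [35.3, 91.2]]
84 14 [[27.8, 87.7], [30.3, 89.6], [38.8, 90.2]]
dark 791
78 72 [[34.8, 81.0, 78.3], [36.5, 87.1, 80.1], [38.4, 96.9, 81.7]]
86 178 [[37.3, 80.9, 82.3], [39.9, 86.6, 86.3], [42.5, 97.0, 89.5]]
94 206 [[41.4, 80.8, 90.4], [44.0, 90.6, 94.3], [46.6, 97.3, 97.6]]
102 230 [[45.7, 81.0, 98.4], [48.4, 86.9, 102.1], [51.1, 96.6, 105.7]]
scene1
42 5 [[7.4, 86.3], [9.2, 89.8], [13.3, 91.0]]
48 6 [[7.7, 89.2], [10.8, 91.3], [13.1, 92.7]]
54 6 [[8.2, 88.3], [10.3, 90.2], [13.5, 91.6]]
60 3 [[9.5, 87.5], [10.0, 88.1], [11.5, 90.5]]
66 5 [[3.1, 87.7], [7.5, 90.2], [10.8, 92.4]]
72 1 [[27.9, 95.8], [27.9, 95.8], [27.9, 95.8]]
78 1 [[28.8, 97.2], [28.8, 97.2], [28.8, 97.2]]
84 1 [[23.4, 97.5], [23.4, 97.5], [23.4, 97.5]]
```

View pics/c2.png

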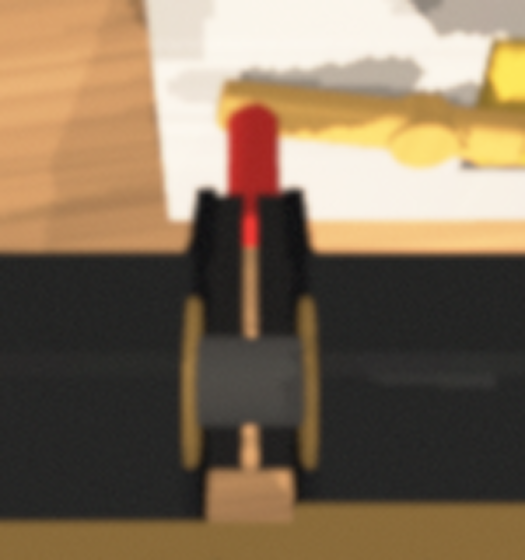

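```bash
python3 - <<'E'
from h import *; from rig import robot
o=robot.get_obs(); T=o['position']; print(T,o['tool_rot'],o['q'])
for n in("wrist1","scene1"):
    p,W,ok=cloud(f"pics/{n}.npz"); D=(W-T)*1000
    dark=ok&(p.max(-1)<70)&(np.linalg.norm(D[...,:2],axis=-1)<45)&(D[...,2]>-20)&(D[...,2]<120)
    q=D[dark]; print(n,len(q))
    for z in range(-20,110,10):
        k=q[abs(q[:,2]-z)<5]
        if len(k): print(z,len(k),np.round(np.percentile(k[:,:2],[5,50,95],0),0).tolist())
E
```

```text
[0.57599458 0.18585717 0.14049   ] [ 9.97832107e-01 -6.58107772e-02  1.66618525e-04 -1.41502004e-05] [ 1.27701737e-01  5.69967434e-01  1.53990797e+00 -4.23391757e-05
  1.03138479e+00  1.83023656e+00]
wrist1 8281
30 104 [[10.0, -10.0], [11.0, -3.0], [13.0, 6.0]]
40 197 [[9.0, -10.0], [11.0, -4.0], [13.0, 6.0]]
50 253 [[9.0, -10.0], [11.0, -3.0], [13.0, 6.0]]
60 263 [[9.0, -9.0], [10.0, 0.0], [13.0, 6.0]]
70 209 [[-6.0, -8.0], [10.0, 0.0], [12.0, 5.0]]
80 201 [[-7.0, -6.0], [-4.0, -1.0], [0.0, 6.0]]
90 37 [[-1.0, -7.0], [2.0, 5.0], [6.0, 6.0]]
100 526 [[10.0, -26.0], [37.0, 1.0], [41.0, 16.0]]
scene1 151
30 9 [[3.0, -6.0], [9.0, 7.0], [12.0, 8.0]]
40 9 [[-0.0, 5.0], [11.0, 7.0], [13.0, 9.0]]
50 2 [[-0.0, 8.0], [4.0, 10.0], [9.0, 11.0]]
100 10 [[17.0, -23.0], [35.0, -9.0], [39.0, 30.0]]
```

```bash
python3 - <<'E'
from h import *; from rig import robot
o=robot.get_obs(); T=o['position']
p,W,ok=cloud("pics/wrist1.npz"); D=(W-T)*1000
m=ok&(p.max(-1)<80)&(abs(D[...,0]-11)<4)&(abs(D[...,1])<20)&(D[...,2]>0)
print(np.percentile(D[m][:,2],[0,.5,1,2,5]))
z=np.load("pics/wrist1.npz"); print(z['d'][225:300:8,253], z['position']-T, z['D'])
p,W,ok=cloud("pics/wrist0.npz"); D=(W-[.5288,.117,.2475])*1000
m=ok&(p.max(-1)<80)&(abs(D[...,0])<25)&(abs(D[...,1])<45)&(D[...,2]>-20)&(D[...,2]<120); print(np.percentile(D[m][:,2],[0,.5,1,2,5]))
E
python3 n.py m -8 88.6 28.5
```

```text
[27.01015249 28.40545559 29.23077548 29.89007125 32.1387124 ]
[0.17631397 0.16623718 0.15710321 0.14810096 0.14088489 0.1333731
 0.08808485 0.08820777 0.08846515 0.13390508] [ 0.08370599 -0.01127461  0.18864253] [0.01196922 0.         0.         0.         0.        ]
[25.42546883 28.3355861  29.64061763 30.78319132 35.16169688]
[0.5746627  0.18553192 0.10526506] (array([-0.006,  0.002,  0.176]), np.float64(-0.0003)) now [0.576  0.1859 0.1405] in mould [10.7 89.1 58.4] t 3.5833 [ 0.13  0.57  1.54 -0.    1.03  1.83] w 0.0003
```

Emit:
move_arm(motion="-0.2 0 0 0 0; -0.2 0 0 0 0; -0.2 0 0 0 0; -0.2 0 0 0 0; -0.2 0 0 0.04 0; -0.2 0 0 0.08 0; -0.2 0 0 0.08 0; -0.2 0 0 0.08 0")

```text
time: 4.25
position: [0.5751, 0.1856, 0.123]
tool_rot: [0.998, -0.066, -0.001, 0.0]
ft_force: [0.7, -0.2, 0.2]
grip_width: 0.034
grip_force: 0.0
```

Emit:
move_arm(motion="-0.2 -0.006 0 0.03 0; -0.2 -0.006 0 0.06 0; -0.2 -0.006 0 0.09 0; -0.2 -0.006 0 0.09 0; -0.2 -0.006 0 0.09 0")

```text
time: 4.67
position: [0.5744, 0.1858, 0.1056]
tool_rot: [0.998, -0.066, -0.001, 0.0]
ft_force: [0.2, -0.3, 0.2]
grip_width: 0.0348
grip_force: 0.0
```

Emit:
move_arm(motion="-1 0 0 0 0; -1 0 0 0 0; -1 0 0 0 0; -1 0 0 0 0; -1 0 0 0 0; -1 0 0 0 0; -1 0 0 0 0")

```text
time: 5.25
position: [0.5749, 0.1854, 0.1065]
tool_rot: [0.998, -0.066, 0.0, 0.0]
ft_force: [-0.2, -1.9, 1.2]
grip_width: 0.0116
grip_force: 8.0
```

Emit:
move_arm(motion="-1 0.03 0.011 -0.017 0; -1 0.06 0.03 -0.035 0; -1 0.075 0.043 -0.043 0; -1 0.087 0.056 -0.05 0; -1 0.098 0.072 -0.056 0; -1 0.108 0.087 -0.062 0; -1 0.117 0.105 -0.067 0; -1 0.124 0.123 -0.071 0; -1 0.133 0.161 -0.077 0; -1 0.136 0.195 -0.078 0; -1 0.136 0.205 -0.078 0; -1 0.136 0.205 -0.078 0")

```text
time: 6.25
position: [0.601, 0.1421, 0.1244]
tool_rot: [0.998, -0.067, 0.005, -0.001]
ft_force: [3.5, 3.9, 5.7]
grip_width: 0.0113
grip_force: 8.0
```

```bash
python3 n.py m 40 50 40; python3 - <<'E'
from rig import robot; o=robot.get_obs(); print(o['ft_force'],o['grip_force'])
E
```

```text
[0.60513717 0.1425868  0.13922436] (array([ 0.021, -0.005, -0.074]), np.float64(-0.0009)) now [0.601  0.1421 0.1244] in mould [29.1 49.  29.2] t 6.25 [0.05 0.6  1.53 0.   1.   1.75] w 0.0113
[3.53593807 3.86877919 5.73994105] 8.000740706920624
```

Emit:
move_arm(motion="-0.4 0 0 0 0; -0.4 0 0 0 0; -0.4 0 0 0 0; -0.4 0 0 -0.1 0; -0.4 0 0 -0.3 0; -0.4 0 0 -0.5 0; -0.4 0 0.2 -0.5 0; -0.4 0 0.2 -0.5 0; -0.4 0 0.2 -0.5 0")

```text
time: 7.0
position: [0.5903, 0.1003, 0.222]
tool_rot: [0.998, -0.067, -0.001, 0.0]
ft_force: [0.8, -0.2, 0.1]
grip_width: 0.0259
grip_force: 0.0
```

```bash
python3 - <<'E'
from h import *; from rig import robot
m=robot.camera_model("wrist"); p,d=robot.camera("wrist")
np.savez("pics/wrist2.npz",p=p,d=d,**{k:np.array(m[k]) for k in m})
cv2.imwrite("pics/w2.png",p[:,:,::-1])
p,W,ok=cloud("pics/wrist2.npz"); hsv=cv2.cvtColor(p,cv2.COLOR_RGB2HSV); L=wm(W.reshape(-1,3)).reshape(W.shape)
red=ok&near(p,W,O[:2],.12)&((hsv[...,0]<6)|(hsv[...,0]>174))&(hsv[...,1]>170)&(W[...,2]>.1)
print('peg',np.percentile(L[red&(L[...,2]<64)],[5,50,95],0))
for nme,lo,hi,h0,h1 in(("wax",24,33,23,30),("grip",5,20,56,64)):
    k=ok&near(p,W,O[:2],.09)&(hsv[...,0]>=lo-8)&(hsv[...,0]<=hi)&(hsv[...,1]>100)&(L[...,2]>h0)&(L[...,2]<h1)&(L[...,1]<40)
    print(nme,k.sum(),np.round(np.percentile(L[k],[2,50,98],0),1))
E
python3 n.py m 0 -1 52
```

```text
peg [[43.10955811 44.17670016 41.18320158]
 [46.07702589 47.2999309  52.49906502]
 [47.11721059 51.34392622 62.6591509 ]]
wax 1074 [[-20.5 -35.7  25.5]
 [  9.3  -1.7  27.5]
 [ 20.6  31.3  28.7]]
grip 397 [[ -6.8 -20.2  56.4]
 [  3.4  -2.3  61.1]
 [  6.6  16.6  62.5]]
[0.55818701 0.09732783 0.12961666] (array([-0.154,  0.041,  0.459]), np.float64(-0.0008)) now [0.5901 0.1013 0.2212] in mould [ 72.7   7.1 115.8] t 7.05 [-0.02  0.47  1.47 -0.    1.2   1.69] w 0.0263
```

View pics/w2.png

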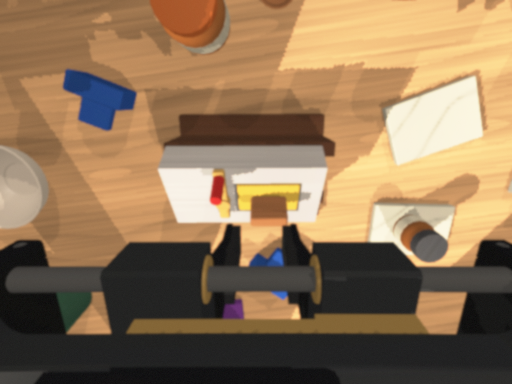

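The latch now points up-slope, with the peg at (217,188). The block is still seated, with the wax at (268,195) and the grip at (268,210). Next is the approach to the grip.

```bash
python3 n.py m -19.5 -1.8 11.6
```

```text
[0.56136675 0.0961023  0.08487923] (array([-0.137,  0.045,  0.682]), np.float64(-0.0008)) now [0.5901 0.1013 0.2212] in mould [ 72.7   7.1 115.8] t 7.05 [-0.02  0.47  1.47 -0.    1.2   1.69] w 0.0263
```

Emit:
move_arm(motion="0.2 -0.137 0.045 0 0; 0.2 -0.137 0.045 0.1 0; 0.2 -0.137 0.045 0.25 0; 0.2 -0.137 0.045 0.35 0; 0.2 -0.137 0.045 0.35 0; 0.2 -0.137 0.045 0.42 0; 0.2 -0.137 0.045 0.49 0; 0.2 -0.137 0.045 0.55 0; 0.2 -0.137 0.045 0.6 0; 0.2 -0.137 0.045 0.64 0; 0.2 -0.137 0.045 0.66 0; 0.2 -0.137 0.045 0.66 0")

```text
time: 8.05
position: [0.5622, 0.0969, 0.0891]
tool_rot: [0.998, -0.066, -0.001, 0.0]
ft_force: [0.1, 0.0, -0.0]
grip_width: 0.0522
grip_force: 0.0
```

```bash
python3 n.py m -19.5 -1.8 11.6;python3 - <<'E'
from h import *; from rig import robot
print(robot.get_obs()['ft_force'])
m=robot.camera_model("wrist"); p,d=robot.camera("wrist")
np.savez("pics/wrist3.npz",p=p,d=d,**{k:np.array(m[k]) for k in m})
cv2.imwrite("pics/w3.png",cv2.resize(p[150:310,180:360,::-1],None,fx=3,fy=3,interpolation=cv2.INTER_CUBIC))
E
```

```text
[0.56136675 0.0961023  0.08487923] (array([-0.004,  0.004,  0.021]), np.float64(-0.0003)) now [0.5622 0.0969 0.0891] in mould [-16.8  -0.9  14.9] t 8.05 [-0.03  0.6   1.67 -0.    0.87  1.68] w 0.0522
[ 0.05430221  0.0177784  -0.04588403]
```

View pics/w3.png

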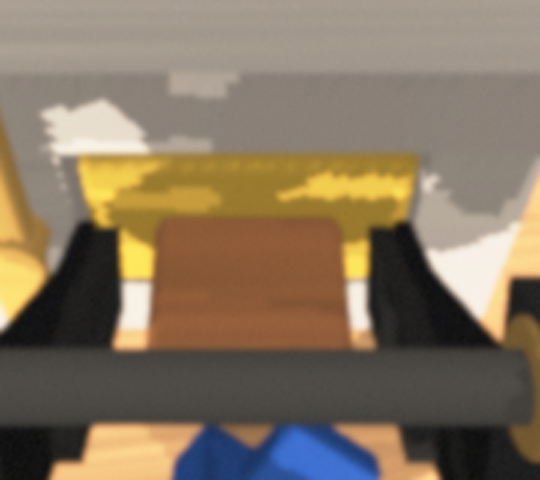

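The fingers flank the grip: inner edges at 122 and 370 against the grip at 155–345, centred within 1 mm. I'll go 3 mm lower and close.

Emit:
move_arm(motion="0.2 -0.004 0.002 0.015 0; 0.2 -0.004 0.002 0.015 0; 0 -0.004 0.002 0.015 0; -0.2 -0.004 0.002 0.015 0; -0.2 -0.004 0.002 0.015 0; -0.2 -0.004 0.002 0.015 0; -0.2 -0.004 0.002 0.015 0; -0.2 -0.004 0.002 0.015 0", newtons=12)

```text
time: 8.77
position: [0.5621, 0.0963, 0.0872]
tool_rot: [0.998, -0.066, 0.0, 0.0]
ft_force: [-1.2, -0.4, 2.6]
grip_width: 0.0398
grip_force: 12.0
```

Emit:
move_arm(motion="-0.3 -0.0075 0 -0.013 0; -0.3 -0.015 0 -0.026 0; -0.3 -0.0225 0 -0.039 0; -0.3 -0.03 0 -0.052 0; -0.3 -0.0375 0 -0.065 0; -0.3 -0.045 0 -0.078 0; -0.3 -0.0525 0 -0.091 0; -0.3 -0.06 0 -0.104 0; -0.3 -0.0675 0 -0.117 0; -0.3 -0.075 0 -0.13 0; -0.3 -0.0825 0 -0.143 0; -0.3 -0.0825 0 -0.143 0")

```text
time: 9.77
position: [0.5446, 0.0987, 0.1157]
tool_rot: [0.998, -0.066, -0.001, -0.0]
ft_force: [1.1, 0.4, -1.5]
grip_width: 0.04
grip_force: 12.0
```

Emit:
move_arm(motion="-0.3 -0.02 0 -0.035 0; -0.3 -0.04 0 -0.07 0; -0.3 -0.06 0 -0.11 0; -0.3 -0.06 0 -0.2 0; -0.3 -0.06 0 -0.3 0; -0.3 -0.06 0 -0.4 0; -0.3 -0.06 0 -0.4 0")

```text
time: 10.35
position: [0.5363, 0.1003, 0.2]
tool_rot: [0.998, -0.066, 0.005, -0.0]
ft_force: [0.4, -0.1, -0.6]
grip_width: 0.0399
grip_force: 12.0
```

```bash
python3 - <<'E'
from h import *; from rig import robot
o=robot.get_obs(); T=o['position']; print(T,o['ft_force'],o['moment'])
m=robot.camera_model("scene"); p,d=robot.camera("scene")
np.savez("pics/scene4.npz",p=p,d=d,**{k:np.array(m[k]) for k in m})
p,W,ok=cloud("pics/scene4.npz"); hsv=cv2.cvtColor(p,cv2.COLOR_RGB2HSV)
k=ok&(hsv[...,0]>20)&(hsv[...,0]<35)&(hsv[...,1]>140)&(W[...,2]>.12)&near(p,W,T[:2],.12)
Q=(W[k]-T)@np.c_[RM[:,0]*[1,1,0]/.866,RM[:,1],[0,0,1]]*1000
print(k.sum(),np.percentile(Q,[2,50,98],0)); c=Q.mean(0); print(np.linalg.svd(Q-c,full_matrices=0)[2])
y,x=np.where(k); y,x=int(y.mean()),int(x.mean()); print(x,y)
cv2.imwrite("pics/s4.png",cv2.resize(p[y-80:y+70,x-90:x+90,::-1],None,fx=4,fy=4,interpolation=cv2.INTER_CUBIC))
E
python3 n.py w .615 -.143 .19 12.6
```

```text
[0.53634198 0.10029038 0.20000957] [ 0.38477966 -0.10216521 -0.6101445 ] [ 0.06484406 -0.0546772   0.0192401 ]
356 [[ -4.01320147 -30.01873672  -1.4128947 ]
 [ 25.73589665  14.05497132  20.47986443]
 [ 36.63231566  35.30657152  30.01743942]]
[[ 0.18526316 -0.97953862  0.07862347]
 [-0.37523765 -0.14446142 -0.91560232]
 [ 0.90822589  0.14012489 -0.39432315]]
266 179
[ 0.615 -0.143  0.19 ] (array([0.555, 1.153, 0.043]), np.float64(-0.112)) now [0.5351 0.1002 0.1981] in mould [ 14.1  -1.1 122.9] t 10.4 [-0.02  0.42  1.64  0.    1.08  1.68] w 0.04
```

View pics/s4.png

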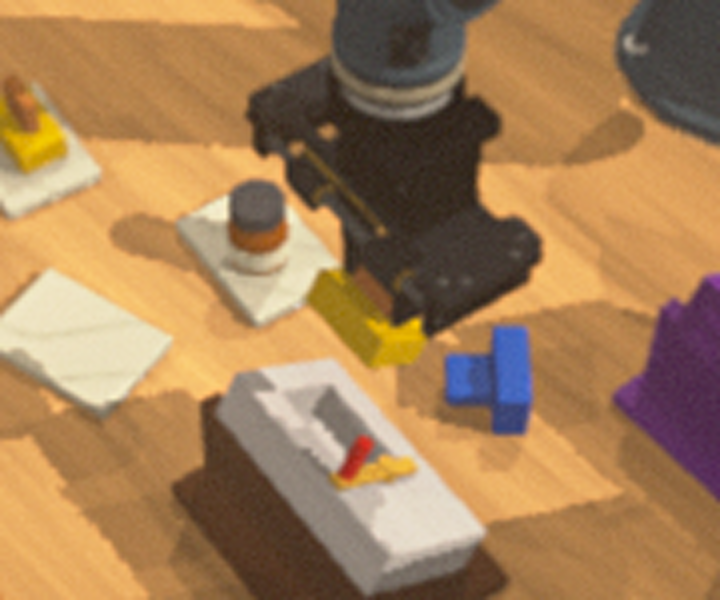

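The block is clear and still tilted about 25–30° in the grip, and the latch is open. Now over to the slab.

Emit:
move_arm(motion="-0.3 0 0.2 0 0; -0.3 0 0.4 0 0; -0.3 0.1 0.6 0 -0.03; -0.3 0.2 0.8 0 -0.06; -0.3 0.3 1 0 -0.09; -0.3 0.4 1 0 -0.112; -0.3 0.43 1 0 -0.112; -0.3 0.43 1 0 -0.112; -0.3 0.43 1 0 -0.112")

```text
time: 11.15
position: [0.591, -0.1084, 0.194]
tool_rot: [0.994, 0.109, -0.002, -0.001]
ft_force: [-0.7, -0.2, -0.4]
grip_width: 0.0401
grip_force: 12.0
```

```bash
python3 n.py w .5906 -.1485 .065 12.6
```

```text
[ 0.5906 -0.1485  0.065 ] (array([-0.043,  0.197,  0.645]), np.float64(-0.0002)) now [ 0.591  -0.1084  0.194 ] in mould [  83.6 -200.7   78.1] t 11.15 [-0.37  0.5   1.5   0.    1.15  0.98] w 0.0401
```

Emit:
move_arm(motion="-0.3 -0.045 0.2 0.1 0; -0.3 -0.045 0.2 0.25 0; -0.3 -0.045 0.2 0.4 0; -0.3 -0.045 0.2 0.55 0; -0.3 -0.045 0.2 0.62 0; -0.3 -0.045 0.2 0.645 0; -0.3 -0.045 0.2 0.645 0; -0.3 -0.045 0.2 0.645 0")

```text
time: 11.82
position: [0.5925, -0.1496, 0.0671]
tool_rot: [0.994, 0.11, 0.0, 0.0]
ft_force: [0.6, -1.0, -1.6]
grip_width: 0.0398
grip_force: 12.0
```

Emit:
move_arm(motion="-0.3 0 0 0 0; -0.3 0 0 0 0; -0.3 0 0 0 0; -0.3 0 0 0 0", newtons=5)

```text
time: 12.15
position: [0.593, -0.1506, 0.0674]
tool_rot: [0.994, 0.11, 0.001, 0.0]
ft_force: [-0.5, -0.3, -1.8]
grip_width: 0.04
grip_force: 5.0
```

```bash
cat > tilt.py <<'E'
import sys; from h import *; from rig import robot
k=sys.argv[1]; o=robot.get_obs(); T=o['position']; print(T,o['ft_force'],o['grip_force'],o['grip_width'],o['time'])
a=np.radians(12.6); B=np.array([[np.cos(a),np.sin(a),0],[-np.sin(a),np.cos(a),0],[0,0,1]]).T
for n in("scene","wrist"):
    m=robot.camera_model(n); p,d=robot.camera(n); f=f"pics/{n}_{k}.npz"
    np.savez(f,p=p,d=d,**{q:np.array(m[q]) for q in m})
    p,W,ok=cloud(f); hsv=cv2.cvtColor(p,cv2.COLOR_RGB2HSV)
    y=ok&(hsv[...,0]>20)&(hsv[...,0]<35)&(hsv[...,1]>140)&(W[...,2]>.013)&near(p,W,T[:2],.08)
    Q=(W[y]-T)@B*1000; print(n,len(Q))
    if len(Q)<30: continue
    print(np.round(np.percentile(Q,[1,50,99],0),1).tolist(),'z abs min',W[y][:,2].min())
    # planes: RANSAC
    rng=np.random.default_rng(0); R_=Q
    for _ in range(2):
        best=None
        for i in range(300):
            s=R_[rng.choice(len(R_),3,False)]; nn=np.cross(s[1]-s[0],s[2]-s[0]); l=np.linalg.norm(nn)
            if l<20: continue
            nn/=l; inl=abs((R_-s[0])@nn)<1.5
            if best is None or inl.sum()>best.sum(): best=inl
        if best is None: break
        S=R_[best]; nn=np.linalg.svd(S-S.mean(0))[2][2] if len(S)<900 else np.linalg.eigh(np.cov(S.T))[1][:,0]
        print(' plane',best.sum(),np.round(nn,2),'elev',round(np.degrees(np.arcsin(abs(nn[2]))),1))
        R_=R_[~best]
        if len(R_)<40: break
E
python3 tilt.py a
```

```text
[ 0.59301209 -0.15060622  0.06744527] [-0.49928825 -0.25454779 -1.76270263] 4.999372768797912 0.0399601365860917 12.15
scene 253
[[-9.4, -31.0, -0.9], [26.3, 11.6, 20.6], [37.1, 35.1, 31.2]] z abs min 0.06212144976500866
 plane 87 [0.83 0.01 0.56] elev 34.1
 plane 51 [ 0.52 -0.02 -0.86] elev 58.9
wrist 4839
[[7.0, -33.5, 12.5], [27.2, -0.3, 25.5], [36.6, 32.7, 33.5]] z abs min 0.07878040697949729
 plane 3043 [0.84 0.   0.54] elev 32.5
 plane 1676 [ 0.49  0.   -0.87] elev 61.0
```

Still tilted about 31° even at 5 N, and the low corner is 12 mm below the TCP reading. I'll touch that corner down, then roll the block upright by moving along the slab.

Emit:
move_arm(motion="-0.3 0.01 -0.013 0.06 0; -0.3 0.01 -0.013 0.12 0; -0.3 0.01 -0.013 0.16 0; -0.3 0.01 -0.013 0.19 0; -0.3 0.01 -0.013 0.2 0; -0.3 0.01 -0.013 0.205 0; -0.3 0.01 -0.013 0.21 0; -0.3 0.01 -0.013 0.215 0; -0.3 0.01 -0.013 0.215 0", newtons=6)

```text
time: 13.0
position: [0.5942, -0.1466, 0.0242]
tool_rot: [0.994, 0.109, 0.0, -0.001]
ft_force: [-1.0, 3.7, 4.8]
grip_width: 0.04
grip_force: 6.0
```

Emit:
move_arm(motion="-0.3 0.015 0 0 0; -0.3 0.03 0 0.001 0; -0.3 0.045 0 0.003 0; -0.3 0.06 0 0.006 0; -0.3 0.075 0 0.01 0; -0.3 0.075 0 0.01 0")

```text
time: 13.5
position: [0.6093, -0.1442, 0.021]
tool_rot: [0.994, 0.11, 0.0, 0.0]
ft_force: [1.0, 0.2, -0.3]
grip_width: 0.0399
grip_force: 6.0
```

```bash
python3 tilt.py b
```

```text
[ 0.60930415 -0.14424986  0.02100445] [ 0.97918139  0.24923378 -0.30071358] 5.999496283766348 0.039868342123383874 13.5
scene 231
[[-11.5, -32.1, -0.1], [19.1, 12.2, 18.7], [27.2, 36.5, 26.3]] z abs min 0.019368814783997435
 plane 71 [ 0.97 -0.01  0.23] elev 13.1
 plane 53 [ 0.08 -0.02 -1.  ] elev 85.2
wrist 3859
[[6.7, -33.1, 5.9], [20.4, -0.5, 23.6], [26.6, 32.4, 26.9]] z abs min 0.02509703636394925
 plane 2355 [ 0.11 -0.   -0.99] elev 83.7
 plane 1407 [ 0.98 -0.    0.19] elev 10.7
```

Emit:
move_arm(motion="-0.3 0.015 0 0.004 0; -0.3 0.03 0 0.01 0; -0.3 0.04 0 0.015 0; -0.3 0.04 0 0.02 0; -0.3 0.04 0 0.024 0; -0.3 0.04 0 0.024 0; -0.3 0.04 0 0.024 0")

```text
time: 14.18
position: [0.6177, -0.1425, 0.0176]
tool_rot: [0.994, 0.11, 0.001, 0.0]
ft_force: [0.7, 1.9, 5.5]
grip_width: 0.0397
grip_force: 6.0
```

```bash
python3 tilt.py c
```

```text
[ 0.61766288 -0.14245576  0.01762306] [0.72008075 1.86763976 5.54812819] 6.001456050435081 0.03973902355148277 14.1833
scene 199
[[-11.9, -33.4, -1.2], [14.9, 10.2, 17.4], [22.4, 35.0, 27.5]] z abs min 0.014413424319993373
 plane 58 [ 0.01 -0.03  1.  ] elev 88.1
 plane 48 [-1.    0.02  0.04] elev 2.3
wrist 3222
[[4.7, -33.0, 3.5], [16.2, -0.4, 21.5], [21.0, 32.5, 28.5]] z abs min 0.019984573135783085
 plane 2245 [-0.08 -0.   -1.  ] elev 85.7
 plane 841 [-1.   -0.   -0.02] elev 1.1
```

Flat on the slab, about 2 mm off centre. Releasing and rising.

Emit:
move_arm(motion="-0.3 0 0 -0.004 0; -0.3 0 0 -0.004 0; 0.3 0 0 -0.004 0; 0.3 0 0 -0.004 0; 0.3 0 0 -0.004 0; 0.3 0 0 -0.004 0; 0.3 0 0 -0.1 0; 0.3 0 0 -0.25 0; 0.3 0 0 -0.45 0; 0.3 0 0 -0.65 0; 0.3 0 0 -0.65 0; 0.3 0 0 -0.65 0")

```text
time: 15.28
position: [0.6183, -0.1433, 0.1498]
tool_rot: [0.994, 0.11, 0.003, 0.002]
ft_force: [0.1, 0.1, -0.5]
grip_width: 0.0564
grip_force: 0.0
```

```bash
python3 tilt.py d; python3 - <<'E'
from h import *
p,W,ok=cloud("pics/wrist_d.npz"); hsv=cv2.cvtColor(p,cv2.COLOR_RGB2HSV)
y=ok&(hsv[...,0]>20)&(hsv[...,0]<35)&(hsv[...,1]>120)&(abs(W[...,2]-.038)<.005)&near(p,W,[.615,-.143],.06)
c,a,s=rect(W[y][:,:2]); print('wax',c,np.degrees(np.arctan2(a[1],a[0])),s)
p=np.load("pics/scene_d.npz")['p']; cv2.imwrite("pics/e.png",p[:,:,::-1])
E
```

```text
[ 0.61829803 -0.14331821  0.14977847] [ 0.1416002   0.13014756 -0.4555355 ] 0.0 0.056354619678339074 15.2833
scene 251
[[-21.8, -31.6, -133.4], [10.1, 17.7, -114.2], [26.7, 36.3, 114.6]] z abs min 0.015756778984252318
 plane 80 [-0.    0.02  1.  ] elev 88.8
 plane 42 [0.99 0.   0.1 ] elev 6.0
wrist 1479
[[-22.1, -32.1, -120.2], [8.3, 1.7, -110.5], [19.6, 34.2, -108.8]] z abs min 0.02504023084593704
 plane 1283 [-0. -0. -1.] elev 89.7
 plane 154 [-1.    0.   -0.07] elev 4.2
wax [ 0.61609277 -0.14288557] -77.33628 [43.58415603637695, 68.4351806640625]
```

View pics/e.png

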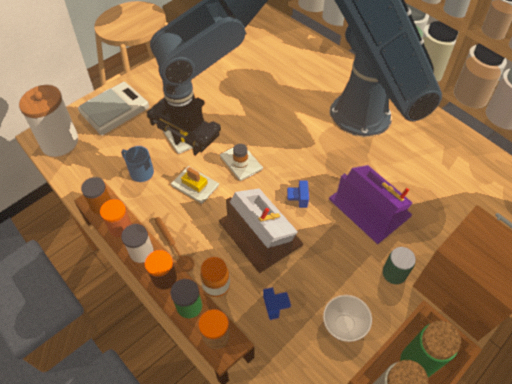

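The block stands flat on the bare slab at (195,183), within about 1 mm of centre and 0.3° of the slab's axis. The latch is open at (268,213), and the gripper is clear.

```bash
python3 -c "
from rig import robot; print(robot.hand_in())"
```

```text
the job is handed in; nothing more can be done
None
```

The job is handed in: the latch is open, and the block stands wax side down and released on the bare slab, about 1 mm off centre and aligned with its long side to within about 0.3°; the hand-in gave no verdict.

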